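# Load a cuvette into a photometer turret and click it round to the light path

## Task

Take the stoppered cuvette from the small white rack and set it fully down in the one empty cell of the photometer's turret. Then press the thumb lever down and let it come back up, one click at a time, until that cuvette stands in the light path under the grey canopy. Turn the turret only with the lever, feel for the stop at the end of its stroke and do not lean on it (stay below 18 N), and leave the two open cuvettes in the rack.

Things in the scene. Friction and masses are not known exactly. Their poses are not given: they have to be found in the camera images.
- photometer: bench photometer, fixed: white base 176 x 136 x 28 mm (x -64 to 112, y -68 to 68), origin on the table below the turret's upright axis; x points from the turret to the white tower at its back (x 58 to 112, up to 128 mm high), z up. A grey canopy (x 20 to 66, y -25 to 25, z 96 to 111 mm) overhangs the light path
- cell_turret: round six-cell turret, 106 mm across, cells on a 40 mm radius, 60 degrees apart; origin as the photometer's, z its upright axis. Each click turns it one cell (60 degrees) anticlockwise seen from above; a ratchet stops it turning back. In the first second it may still settle into its notch. Five cells hold open cuvettes that belong to it, one is empty. Hub up to 54 mm above the table
- empty_cell (a point): centre of the empty cell's mouth, 56 mm above the table: square well 14.2 mm wide, 20 mm deep, walls 4 mm; x points outward from the turret's axis, y along the circle, both parallel to its walls. At the start 120, 180 or 240 degrees of turning (2, 3 or 4 clicks) short of the light path. Next cells 40 mm away, their cuvettes up to 81 mm above the table
- beam (a point): the light path under the canopy, in the photometer's +x direction, 40 mm from the turret's axis, at the height of the cells' mouths (56 mm): where the centre of the cell must come to stand
- thumb_lever: thumb lever at the photometer's right (-y) side, origin at its hinge, 44 mm above the table; a steel arm pointing to the photometer's -y that swings down about its x axis. One full press turns the turret one cell; let go before the click, the turret falls back. Its worn linkage has lost motion (0 to 12 mm at the bar) that cannot be seen. A spring lifts it; it must come fully up between clicks
- thumb_bar (a point): middle of the round black bar at the lever's end, pressed from above: 14 mm thick, 28 mm long along the photometer's x, 60 mm from the hinge, 65 mm above the table when up. Pressed slowly it resists with 2 to 6 N; after 28 to 40 mm (the same all run) it clicks and eases, about 2 mm on it meets a sprung stop (4 N per mm). Fast pressing (35 mm/s) doubles the push. Over 18 N is too much
- sample_middle (a point): the stoppered cuvette (loose, 20 g): square body 12.5 x 12.5 x 45 mm with a narrower round white stopper 10 mm across and 10 mm high on top; the point is its middle, 27.5 mm above its foot; x and y axes parallel to its sides. It stands at first in the white rack, foot 8 mm above the table.
- open_middle_a (a point): the first open cuvette in the rack (12.5 x 12.5 x 45 mm, no stopper), middle, 22.5 mm above its foot; stays where it is
- open_middle_b (a point): the second open cuvette in the rack, like the first; stays where it is
- cuvette_rack: the white rack, fixed: 36 x 96 x 24 mm, a row of three square holes 28 mm apart along its y axis, 16 mm deep; origin under its middle

How it is judged (in metres and radians):
On the way, in this order (a step that is already met when the one before it is completed fails the run):
1. the stoppered cuvette stands fully down in the empty cell, let go (horizontal distance between sample_middle and empty_cell below 0.004 m and z of sample_middle in the frame of empty_cell below 0.01 m and contact force between the fingers and anything else below 0.3 N), for 0.2 s.
2. the lever has brought that cell into the light path (horizontal distance between empty_cell and beam below 0.004 m), for 0.2 s.
At the end, for the whole second after the job is handed in: the stoppered cuvette stands upright and fully down (within 2.5 mm) in the turret's formerly empty cell, that cell stands in the light path (its centre within 4 mm of it), the turret is at rest and the thumb lever is back up (bar at least 60 mm above the table) (horizontal distance between sample_middle and beam below 0.005 m and horizontal distance between empty_cell and beam below 0.004 m and z of sample_middle in the frame of empty_cell below 0.01 m and angle between sample_middle's own z axis and vertical below 0.12 rad and height (world z) of thumb_bar above 0.06 m and angular speed of cell_turret below 0.05 rad/s); the robot touches nothing.
It fails at once if the thumb lever was pressed with more than 18 N (contact force between thumb_lever and anything else above 18 N).
It fails at once if the robot pushed the turret itself (contact force between cell_turret and the fingers above 4 N or contact force between cell_turret and the arm above 4 N).
It fails at once if an open cuvette was taken out of the rack or knocked out (distance of any of open_middle_a, open_middle_b from where it was at the start of the episode above 0.02 m).
It also fails if it takes over 72 s, if anything falls off the work surface, if the arm or the gripper's body presses on something with over 40 N, if the wrist force passes 120 N, or if a joint passes its speed limit or range.

## Robot

A 7-joint arm with a two-finger parallel gripper is mounted at the origin on a cart in front of the work surface, level with it; the furniture and walls round the work are solid. World frame = base frame: x ahead of the robot, y to its left, z up, the work surface at z = 0. Lengths are in m, angles in degrees, forces in N, time in s.
With the tool pointing down it reaches from about 0.425 to 0.825 m from the base axis. Payload 3.6 kg.
Tool frame: the origin (TCP) lies midway between the tips of the shut fingers; the grasp point (between the pads) lies 19 mm behind it; z points along the fingers, y is the direction in which the jaws open and shut (so a half turn about z gives the same grasp; the last joint's range is limited). The gripper opens to 93 mm and grips with 3 to 60 N. Pads are 15 mm wide; open, the fingers measure 128 mm over their backs; the gripper's body (75 mm by 188 mm) begins 65 mm behind the grasp point.
Start: joints at [-64.601, 35.231, -0.722, 81.555, 0.464, 63.22, -2.315], TCP at [0.294, 0.58, 0.219] pointing down, gripper open.
Joint ranges: [-178.69, 178.69], [-17.37, 117.87], [-77.05, 75.6], [15.02, 138.74], [-78.02, 258.01], [0.78, 113.62], [-162.83, 162.83]. Speed limits (degrees/s): [159.86, 159.86, 180, 180, 180, 180, 180].

## Interface

Orientations are given as [roll, pitch, yaw] about the fixed x, y, z axes, in that order (R = Rz(yaw) Ry(pitch) Rx(roll)).
In Python, from workcell import readout, optics, close_job gives the robot as it stands.
- The arm moves only by the tool play_rows, never from a script. Its argument "plan" is a list of rows, each a list of 5 numbers: the shift along the tool's x, y, z in m, then the turn about the tool's z in rad, then the closure, from 0 (fully open) to 1 (shut). In form: [[tx, ty, tz, spin, grip], ...]. A call has exactly 5 rows; each row shifts and turns the commanded pose from where the row before left it, along the tool's axes as they then stand; what a row does not reach is not made up. A row lasts 1/8 s, in which the tool goes at most 62.5 mm and 10.7 degrees, less where a joint would pass 70% of its speed; a pose out of reach is approached as far as the arm can. A call is refused whole if a number of a shift passes 0.0625 or a number of a turn 0.188, either way. A call with a gripper value outside its range is refused whole. The fingers move at their own pace and stop on an object; "grip_force" is the grip in N (left out, the last holds). Time passes only in rows, so rows that do not move let the fingers close, or fill a call up. It gives the time, the measured TCP pose, the force and the opening at its end, in the units of the state.
- readout.sense(): the state, without advancing time (a new reading comes with each control period).
- optics.capture(name): name is "side" or "top"; returns a dict with "frame" (480x640x3 uint8, red, green, blue), "K" (3x3 intrinsics, pixels), "k1" (the pictures are not rectified: a ray, as slopes to the right and down, at radius r is drawn at 1 + k1 r^2 times it, then the intrinsics apply), "xyz" and "attitude" of the camera in the world. Camera axes: x right, y up, looking along -z (the intrinsics and any distortion apply to the point x, -y, -z); pixel columns grow to the right and rows downward; lengths in m; the calibration is good to about 2 mm. A picture is of the moment at which its call begins. There is no depth.
- close_job(): hands the job in, once; it reports no verdict.
The state is a dict: "time_s": time; "qpos": joint angles; "dq": joint speeds; "tau": joint torques, N m; "position": TCP position; "orientation": TCP orientation; "ft_force": force on the tool from outside, world axes, zero at the start; "torque": the same for the moment, N m; "finger_gap": opening from 0.0 (shut) to 1.0 (fully open).
Only numpy, scipy, OpenCV 4.12 (cv2) and the standard library are available. Lean on these libraries where they do the work, as an engineer would, in place of code of your own. Each camera call takes 0.05 s, during which the arm holds its last target.

## Working session

There is one attempt and no reset: what is moved stays moved. The work goes in short steps, Python scripts to look and compute and a tool call to move; the robot and the scene stay as the last step left them, time stands still between calls to the robot, and variables do not carry over. Pictures are saved under pics/ and viewed, and the job is handed in when it is done.

Besides the shell and the picture viewer there is one more tool, called as a command line: name --pt "numbers of a row" for each row, then --argument value for the rest. play_rows: Moves the arm, as the interface text tells. Its arguments: {"type":"object","properties":{"plan":{"type":"array","items":{"type":"array","items":{"type":"number"}}},"grip_force":{"type":"number"}},"required":["plan"]}

```bash
mkdir -p pics; ls; python3 - <<'E'
from workcell import readout, optics
import cv2
print(readout.sense())
for n in ("side","top"):
    c=optics.capture(n); print(n,c["K"],c["k1"],c["xyz"],c["attitude"])
    cv2.imwrite(f"pics/{n}0.png",c["frame"][:,:,::-1])
E
```

```text
pics
{'time_s': 0.0, 'qpos': array([-64.60118294,  35.2877364 ,  -0.72596995,  81.63889506,
         0.4656084 ,  63.21827008,  -2.31526386]), 'dq': array([ 0.03596851,  0.03916302, -0.04029599,  0.0064699 , -0.01737664,
       -0.06666914,  0.00810181]), 'tau': array([ 3.73207049e-04, -4.58934653e+01,  2.09290395e-01, -1.65743530e+01,
       -6.10560877e-02,  2.04417628e-02,  2.25271860e-04]), 'position': array([0.29387883, 0.57890806, 0.21751219]), 'orientation': array([-1.79857991e+02,  1.50546060e-03,  1.53089351e+02]), 'ft_force': array([ 0.13322515,  0.25477029, -0.23916167]), 'torque': array([ 0.01794849, -0.01921719, -0.03096283]), 'finger_gap': 1.0004161588088816}
side [[574.40714072   0.         327.8604479 ]
 [  0.         574.40714072 248.69667633]
 [  0.           0.           1.        ]] 0.03225045662152031 [ 0.19908588 -0.82834134  0.44823432] [ 64.82208985  -1.32946897 -26.36933679]
top [[478.88893585   0.         325.03937255]
 [  0.         478.88893585 249.5009603 ]
 [  0.           0.           1.        ]] -0.08963963379855906 [ 0.46529823 -0.14193006  0.91947403] [  5.61156563  -1.16499416 -88.44844297]
```

View pics/side0.png

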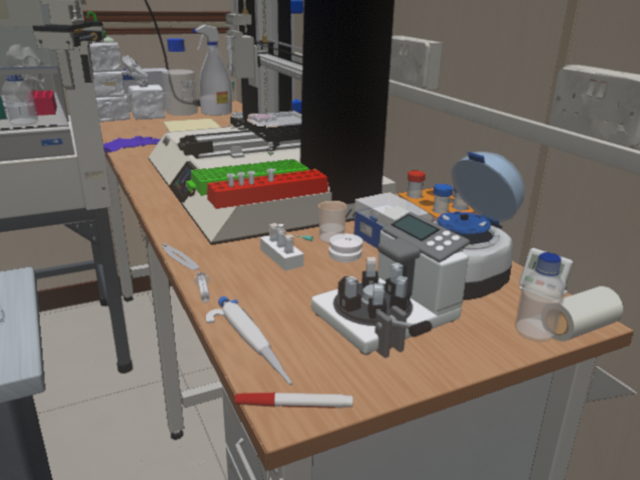

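View pics/top0.png

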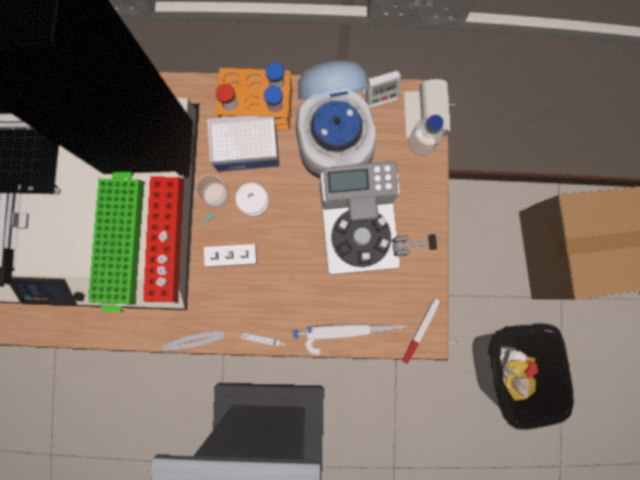

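```bash
cat > h.py <<'E'
import numpy as np, cv2
from scipy.spatial.transform import Rotation as R
from workcell import readout, optics
def cap(n,save=None):
    c=optics.capture(n)
    if save: cv2.imwrite(f"pics/{save}.png",c["frame"][:,:,::-1])
    return c
def rot(c): return R.from_euler('xyz',c["attitude"],degrees=True).as_matrix()
def dist(c): return np.array([c["k1"],0,0,0,0.])
def ray(c,u,v):
    p=cv2.undistortPoints(np.array([[[u,v]]],float),c["K"],dist(c))[0,0]
    d=rot(c)@np.array([p[0],-p[1],-1.]); return np.array(c["xyz"]),d
def at_z(c,u,v,z):
    o,d=ray(c,u,v); return o+d*(z-o[2])/d[2]
def proj(c,P):
    P=np.atleast_2d(P); q=(P-np.array(c["xyz"]))@rot(c); q=q*[1,-1,-1]
    return cv2.projectPoints(q.reshape(-1,1,3),np.zeros(3),np.zeros(3),c["K"],dist(c))[0].reshape(-1,2)
def crop(c,u0,v0,u1,v1,s,name):
    im=c["frame"][v0:v1,u0:u1,::-1]; im=cv2.resize(im,None,fx=s,fy=s,interpolation=cv2.INTER_CUBIC); cv2.imwrite(f"pics/{name}.png",im)
E
python3 - <<'E'
from h import *
c=cap("top"); crop(c,310,155,450,285,5,"t1"); crop(c,195,235,265,275,10,"t2")
c=cap("side"); crop(c,300,240,440,370,5,"s1"); crop(c,250,215,320,275,10,"s2")
E
```

```text
(no output)
```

View pics/t1.png

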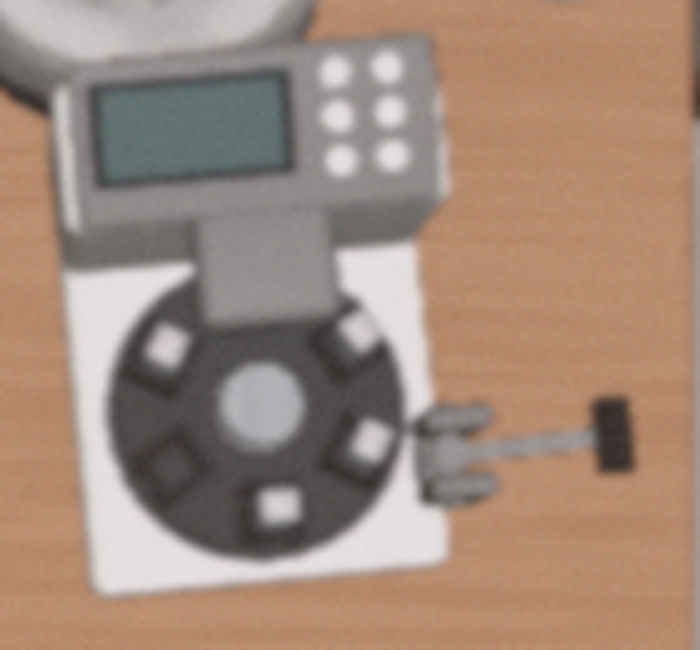

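View pics/t2.png

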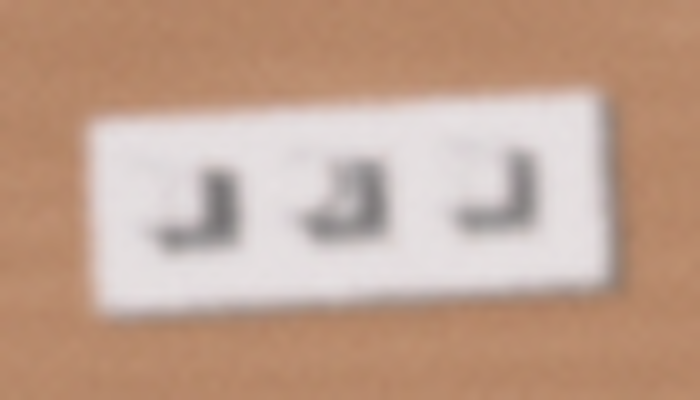

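View pics/s1.png

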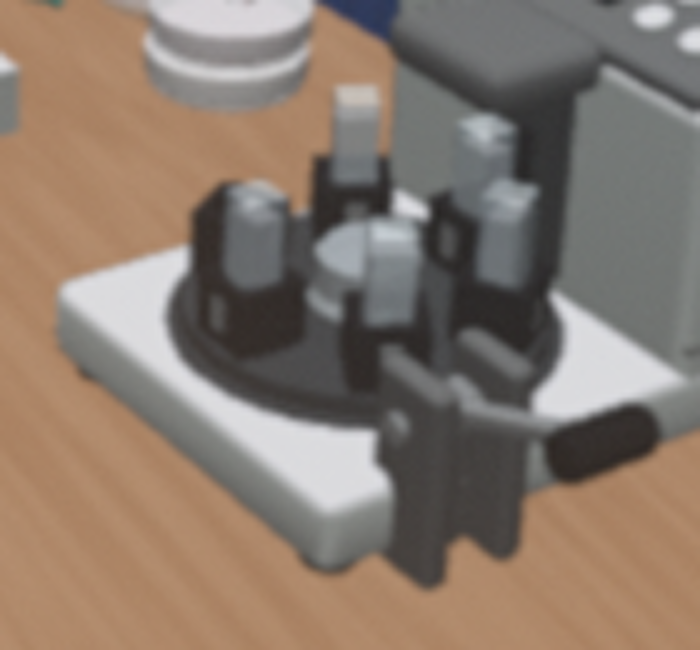

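View pics/s2.png

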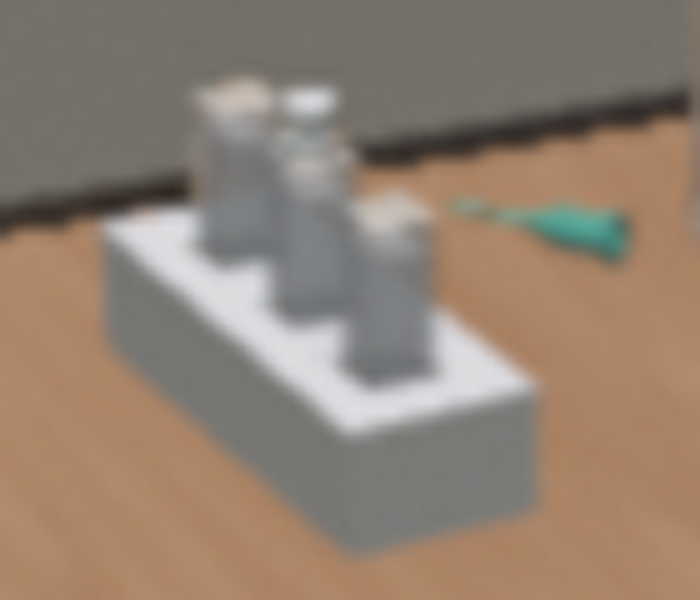

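```bash
cat > fit.py <<'E'
from h import *
from scipy.optimize import least_squares
ct=cap("top"); cs=cap("side")
T=lambda u,v:(310+u/5,155+v/5); S=lambda u,v:(300+u/5,240+v/5)
def cell(a,z): return lambda p:(40*np.cos(np.radians(a)+p[3]),40*np.sin(np.radians(a)+p[3]),z)
K=lambda *x: (lambda p:x)
obs=[(ct,T(97,592),K(-64,68,28)),(ct,T(447,563),K(-64,-68,28)),(ct,T(262,405),K(0,0,54)),
(ct,T(167,348),cell(60,81)),(ct,T(280,505),cell(180,81)),(ct,T(375,440),cell(240,81)),(ct,T(360,330),cell(300,81)),(ct,T(174,465),cell(120,56)),
(ct,T(613,436),K(0,-124,65)),
(cs,S(65,290),K(-64,68,28)),(cs,S(332,515),K(-64,-68,28)),
(cs,S(255,190),cell(180,81)),(cs,S(392,228),cell(240,81)),(cs,S(510,187),cell(300,81)),(cs,S(485,122),cell(0,81)),(cs,S(357,94),cell(60,81))]
def world(p,q):
    c,s=np.cos(p[2]),np.sin(p[2]); q=np.array(q)/1000
    return [p[0]+c*q[0]-s*q[1],p[1]+s*q[0]+c*q[1],q[2]]
lever=8
def res(p,detail=False):
    r=[]
    for i,(c,uv,f) in enumerate(obs):
        if i==lever: continue
        b=p[4:6] if c is ct else p[6:8]   # camera pixel bias
        r+=list(proj(c,world(p,f(p)))[0]+b-uv)
    if detail: return np.array(r).reshape(-1,2)
    return np.array(r+list(np.array(p[4:8])/1.0))
if __name__=="__main__":
    p0=[at_z(ct,*T(262,405),.054)[0],at_z(ct,*T(262,405),.054)[1],0.05,0,0,0,0,0]
    for mask in ("both",):
        s=least_squares(res,p0,loss='soft_l1'); p=s.x
        print(p[:2],np.degrees(p[2:4]),p[4:]); print(res(p,True).round(2).tolist())
        print("empty",world(p,cell(120,56)(p)),"beam",world(p,(40,0,56)))
    np.save("p.npy",p)
    print("bar top view z65",at_z(ct,*T(613,436),.065), "bar side",at_z(cs,*S(603,442),.065), "pred", world(p,(0,-124,65)))
    for c,n,box in ((ct,"to",(310,155,450,285)),(cs,"so",(300,240,440,370))):
        u0,v0,u1,v1=box; im=cv2.resize(np.ascontiguousarray(c["frame"][v0:v1,u0:u1,::-1]),None,fx=5,fy=5,interpolation=cv2.INTER_CUBIC)
        def pl(pts):
            q=(proj(c,np.array([world(p,x) for x in pts]))-[u0,v0])*5
            cv2.polylines(im,[q.astype(int).reshape(-1,1,2)],False,(0,0,255),1)
        def sq(a,h,z):
            x,y,_=cell(a,z)(p); t=np.radians(a)+p[3]; 
            return [(x+np.cos(t)*i*h-np.sin(t)*j*h,y+np.sin(t)*i*h+np.cos(t)*j*h,z) for i,j in((1,1),(1,-1),(-1,-1),(-1,1),(1,1))]
        pl([(-64,68,28),(-64,-68,28),(58,-68,28)]);pl([(-64,68,28),(58,68,28)])
        for a in (0,60,180,240,300): pl(sq(a,6.25,81))
        pl(sq(120,7.1,56)); pl(sq(120,11.1,56))
        pl([(20,25,111),(20,-25,111),(58,-25,111)]);pl([(20,25,111),(58,25,111)])
        cv2.imwrite(f"pics/{n}.png",im)
E
python3 fit.py
```

```text
[ 0.57951   -0.2254447] [ 7.62724615 -0.79288368] [-0.33759107  0.59252585  0.57689342 -0.12905265]
[[-0.62, 1.57], [1.47, -0.29], [0.07, -0.47], [0.04, -0.45], [0.24, 0.01], [-0.48, 0.02], [0.17, -0.25], [-0.06, -0.03], [-3.58, -1.92], [-0.35, -1.72], [0.36, 0.61], [0.34, -0.0], [0.03, 0.92], [0.2, 0.65], [-0.1, 0.14]]
empty [np.float64(0.555529849050598), np.float64(-0.19342982244913942), np.float64(0.056)] beam [np.float64(0.6191560992748439), np.float64(-0.2201355919132266), np.float64(0.056)]
bar top view z65 [ 0.56867328 -0.35158809  0.065     ] bar side [ 0.57159735 -0.3513412   0.065     ] pred [np.float64(0.5959682367425374), np.float64(-0.34834761565196515), np.float64(0.065)]
```

View overlays.

View pics/to.png

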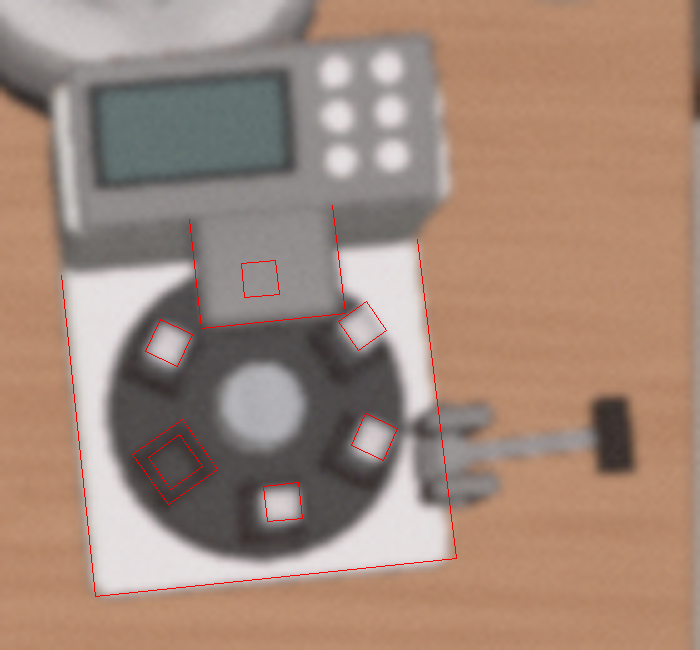

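View pics/so.png

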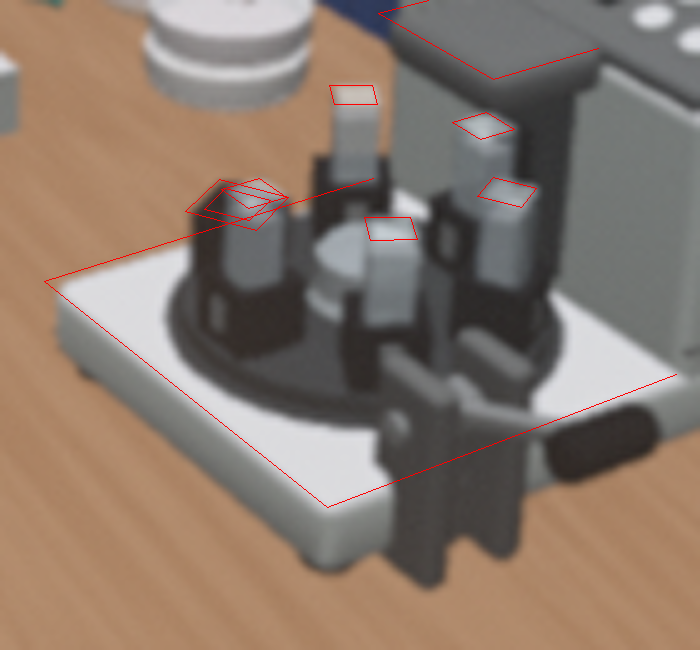

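```bash
cat > rack.py <<'E'
from h import *
from scipy.optimize import least_squares
ct=cap("top"); cs=cap("side")
T=lambda u,v:(195+u/10,235+v/10); S=lambda u,v:(250+u/10,215+v/10)
obs=[(ct,T(90,120),(18,48,24)),(ct,T(602,92),(18,-48,24)),(ct,T(612,290),(-18,-48,24)),(ct,T(100,315),(-18,48,24)),
(cs,S(103,222),(-18,48,24)),(cs,S(350,435),(-18,-48,24)),(cs,S(538,385),(18,-48,24)),
(cs,S(311,100),(0,0,63))]
pb=np.load("p.npy")
def world(p,q):
    c,s=np.cos(p[2]),np.sin(p[2]); q=np.array(q)/1000
    return [p[0]+c*q[0]-s*q[1],p[1]+s*q[0]+c*q[1],q[2]]
def res(p,d=False):
    r=np.array([proj(c,world(p,f))[0]+(p[3:5] if c is ct else p[5:7])-uv for c,uv,f in obs])
    return r if d else np.r_[r.ravel(),p[3:7]]
m=at_z(ct,*T(351,205),.024)
s=least_squares(res,[m[0],m[1],.05,0,0,0,0]);p=s.x
print(p[:2],np.degrees(p[2]),p[3:],res(p,True).round(2).tolist())
c=ct
for c,n,(u0,v0,u1,v1) in ((ct,"rt",(195,235,265,275)),(cs,"rs",(250,215,320,275))):
    im=cv2.resize(np.ascontiguousarray(c["frame"][v0:v1,u0:u1,::-1]),None,fx=10,fy=10,interpolation=cv2.INTER_CUBIC)
    def pl(pts,col=(0,0,255)):
        q=(proj(c,np.array([world(p,x) for x in pts]))-[u0,v0]+.5)*10
        cv2.polylines(im,[q.astype(int).reshape(-1,1,2)],False,col,1)
    pl([(18,48,24),(18,-48,24),(-18,-48,24),(-18,48,24),(18,48,24)])
    for y,z in ((28,53),(0,53),(-28,53)): pl([(a*6.25,y+b*6.25,z) for a,b in((1,1),(1,-1),(-1,-1),(-1,1),(1,1))])
    pl([(5*np.cos(t),5*np.sin(t),63) for t in np.linspace(0,6.3,20)],(0,255,0))
    cv2.imwrite(f"pics/{n}.png",im)
E
python3 rack.py; python3 -c "
from h import *
print(readout.sense())"
```

```text
[0.53876834 0.01987529] 4.873802485249058 [-0.12400288  0.5584113   0.51146185 -0.28047365] [[0.33, 0.17], [-0.02, 0.12], [-0.17, -0.59], [-0.02, -0.26], [-0.12, 0.35], [-0.22, -0.23], [-0.13, 0.3], [-0.05, -0.14]]
{'time_s': 0.4, 'qpos': array([-64.59893586,  35.24051612,  -0.72298338,  81.56777433,
         0.46381996,  63.22157311,  -2.31588649]), 'dq': array([-0.00549487, -0.10633816, -0.11502753, -0.17574331,  0.07009775,
       -0.17434681,  0.01610956]), 'tau': array([-5.57083167e-04, -4.58257842e+01,  2.08526496e-01, -1.65743136e+01,
       -6.10001385e-02,  1.51967589e-02,  1.16858710e-04]), 'position': array([0.29418126, 0.57944617, 0.21845909]), 'orientation': array([-1.79972947e+02, -2.09121971e-03,  1.53082716e+02]), 'ft_force': array([-0.79007783, -0.14172321,  0.39774862]), 'torque': array([ 0.01121785, -0.0479951 ,  0.01526824]), 'finger_gap': 1.000875227680621}
```

View pics/rt.png

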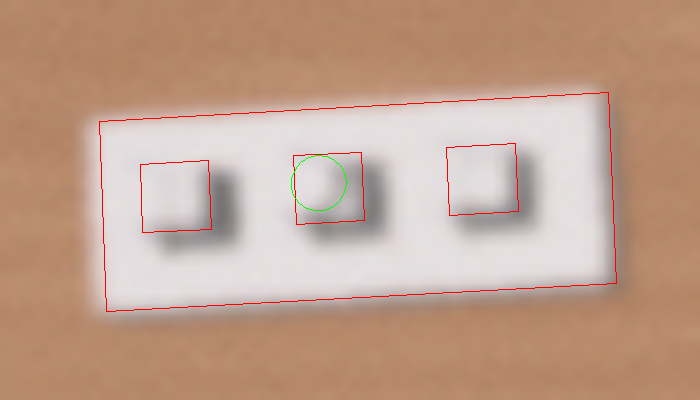

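View pics/rs.png

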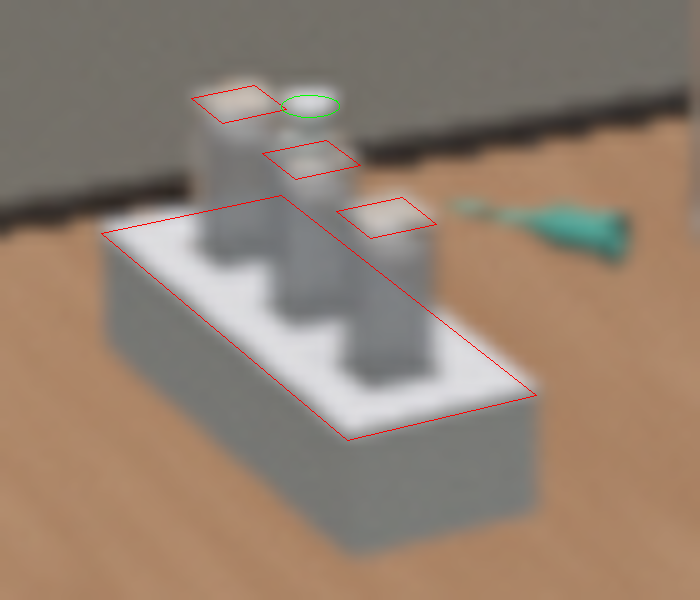

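```bash
cat >> h.py <<'E'
def go(x,y,z,yaw,s=None):
    "shift along tool axes (first-row orientation) to reach world target"
    s=s or readout.sense(); M=R.from_euler('xyz',s["orientation"],degrees=True).as_matrix()
    d=M.T@(np.array([x,y,z])-s["position"]); t=-(yaw-s["orientation"][2]+180)%360-180
    t=-((yaw-s["orientation"][2]+180)%360-180)
    print("t",s["time_s"],"pos",s["position"].round(4),"rpy",s["orientation"].round(2),"tool d mm",(d*1000).round(1),"spin rad",round(np.radians(t),3),"F",s["ft_force"].round(2),"gap",round(s["finger_gap"],3))
    return d,np.radians(t)
E
python3 - <<'E'
from h import *
c=cap("top",None)
for uv in ((190,172),(130,185),(160,290),(190,300),(190,170)): print(uv,at_z(c,*uv,.0).round(3),at_z(c,*uv,.1).round(3))
go(.5388,.0199,.15,94.87)
s=readout.sense();M=R.from_euler('xyz',s["orientation"],degrees=True).as_matrix();print(M.round(3))
E
```

```text
(190, 172) [0.702 0.112 0.   ] [0.676 0.084 0.1  ]
(130, 185) [0.673 0.23  0.   ] [0.65 0.19 0.1 ]
(160, 290) [0.469 0.157 0.   ] [0.468 0.124 0.1  ]
(190, 300) [0.451 0.098 0.   ] [0.453 0.072 0.1  ]
(190, 170) [0.706 0.112 0.   ] [0.68  0.084 0.1  ]
t 0.45 pos [0.2942 0.5795 0.2185] rpy [-179.99   -0.    153.08] tool d mm [-471.4 -388.2   68.6] spin rad 1.016 F [-0.13 -0.1   0.22] gap 1.002
[[-0.892  0.453 -0.   ]
 [ 0.453  0.892 -0.   ]
 [ 0.    -0.    -1.   ]]
```

play_rows --pt "-0.047 -0.0388 0 0 0.5" --pt "-0.047 -0.0388 0 0 0.5" --pt "-0.047 -0.0388 0 0 0.5" --pt "-0.047 -0.0388 0 0 0.5" --pt "-0.047 -0.0388 0 0 0.5"

```text
time_s: 1.08
position: [0.4168, 0.2985, 0.219]
orientation: [179.9, 0.0, 153.1]
ft_force: [2.1, 0.2, 0.0]
finger_gap: 0.525
```

play_rows --pt "-0.047 -0.0388 0 0 0.5" --pt "-0.047 -0.0388 0 0 0.5" --pt "-0.047 -0.0388 0 0 0.5" --pt "-0.047 -0.0388 0 0 0.5" --pt "-0.047 -0.0388 0 0 0.5"

```text
time_s: 1.7
position: [0.5385, 0.0192, 0.2191]
orientation: [180.0, 0.0, 153.1]
ft_force: [1.0, -0.2, 0.5]
finger_gap: 0.504
```

play_rows --pt "0 0 0 0.18 0.5" --pt "0 0 0 0.18 0.5" --pt "0 0 0 0.18 0.5" --pt "0 0 0 0.18 0.5" --pt "0 0 0 0.18 0.5"

```text
time_s: 2.33
position: [0.5377, 0.021, 0.2188]
orientation: [180.0, -0.0, 101.2]
ft_force: [0.4, 0.2, -0.5]
finger_gap: 0.5
```

```bash
python3 -c "
from h import *
go(.5388,.0199,.10,94.87)"
```

```text
t 2.325 pos [0.5377 0.021  0.2188] rpy [ 1.7998e+02 -1.0000e-02  1.0119e+02] tool d mm [ -1.2   0.8 118.8] spin rad 0.11 F [ 0.4   0.21 -0.51] gap 0.5
```

play_rows --pt "-0.001 0.001 0.025 0.055 0.5" --pt "0 0 0.04 0.055 0.5" --pt "0 0 0.04 0 0.5" --pt "0 0 0.013 0 0.5" --pt "0 0 0 0 0.5"

```text
time_s: 2.95
position: [0.5389, 0.02, 0.1006]
orientation: [-180.0, 0.0, 95.2]
ft_force: [0.1, -0.0, 0.5]
finger_gap: 0.498
```

```bash
python3 -c "
from h import *
go(.5388,.0199,.031,94.87)
c=cap('top');crop(c,190,215,270,275,10,'t3');d=cap('side');crop(d,240,170,330,270,8,'s3')
s=readout.sense();print(proj(c,s['position']),proj(d,s['position']))"
```

```text
t 2.95 pos [0.5389 0.02   0.1006] rpy [-179.96    0.     95.22] tool d mm [-0.1 -0.1 69.6] spin rad 0.006 F [ 0.13 -0.02  0.46] gap 0.498
[[222.19250145 249.97425837]] [[280.98284735 203.72645525]]
```

View pics/t3.png

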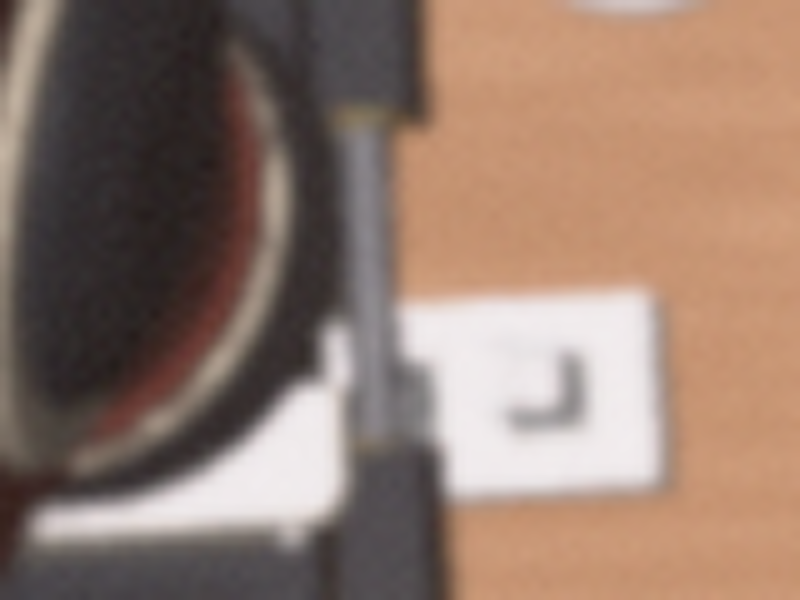

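View pics/s3.png

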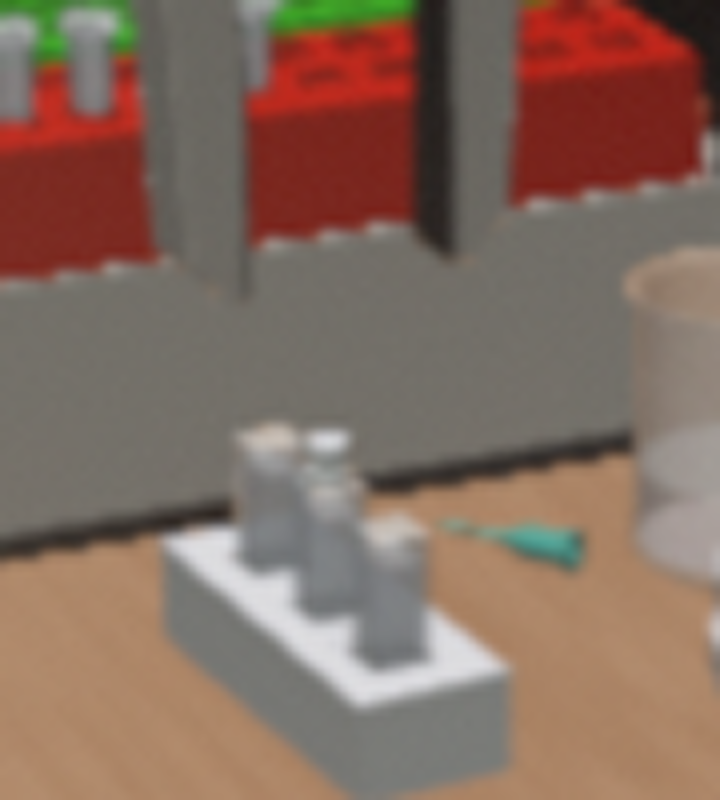

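play_rows --pt "0 0 0.03 0.006 0.5" --pt "0 0 0.025 0 0.5" --pt "0 0 0.0145 0 0.5" --pt "0 0 0 0 0.5" --pt "0 0 0 0 0.85" --grip_force 12

```text
time_s: 3.68
position: [0.5398, 0.02, 0.0322]
orientation: [179.9, 0.0, 94.9]
ft_force: [-0.1, -0.4, -0.1]
finger_gap: 0.433
```

play_rows --pt "0 0 0 0 0.95" --pt "0 0 0 0 1" --pt "0 0 0 0 1" --pt "0 0 0 0 1" --pt "0 0 0 0 1"

```text
time_s: 4.3
position: [0.539, 0.0201, 0.0314]
orientation: [180.0, -0.0, 94.9]
ft_force: [-0.1, -0.6, 2.8]
finger_gap: 0.134
```

```bash
python3 -c "
from h import *
go(.5388,.0199,.031,94.87)
d=cap('side');crop(d,240,190,330,270,8,'s4')"
```

```text
t 4.3 pos [0.539  0.0201 0.0314] rpy [179.98  -0.    94.87] tool d mm [-0.2 -0.2  0.4] spin rad 0.0 F [-0.06 -0.63  2.8 ] gap 0.134
```

View pics/s4.png

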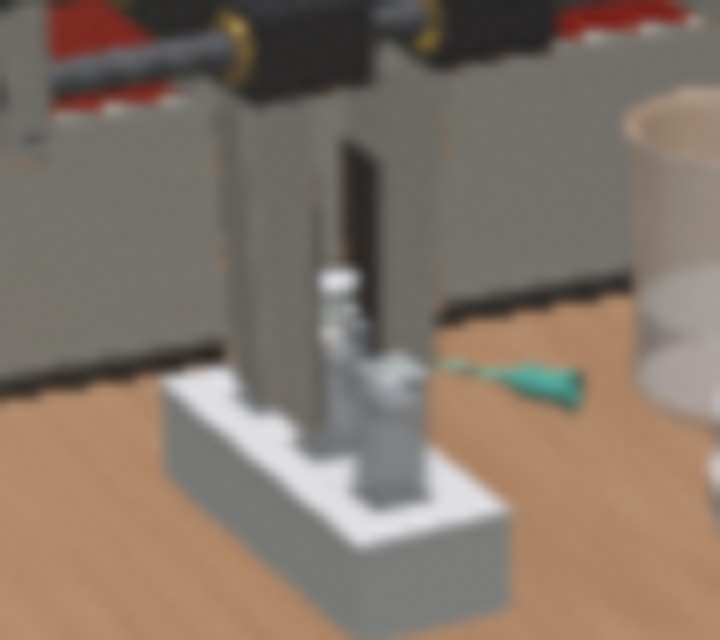

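play_rows --pt "0 0 -0.008 0 1" --pt "0 0 -0.02 0 1" --pt "0 0 -0.03 0 1" --pt "0 0 -0.03 0 1" --pt "0 0 -0.022 0 1"

```text
time_s: 4.97
position: [0.5391, 0.02, 0.1427]
orientation: [179.9, 0.0, 94.9]
ft_force: [0.0, -0.3, -0.6]
finger_gap: 0.13
```

```bash
python3 -c "
from h import *
go(.5555,-.1934,.14,36.83)"
```

```text
t 4.975 pos [0.5391 0.02   0.1427] rpy [1.7993e+02 1.0000e-02 9.4860e+01] tool d mm [-214.    -1.7    2.7] spin rad 1.013 F [ 0.01 -0.26 -0.58] gap 0.13
```

play_rows --pt "-0.036 -0.0003 0 0 1" --pt "-0.05 -0.0004 0 0 1" --pt "-0.05 -0.0004 0 0 1" --pt "-0.05 -0.0004 0 0 1" --pt "-0.028 -0.0002 0 0 1"

```text
time_s: 5.6
position: [0.5546, -0.1972, 0.1415]
orientation: [-180.0, 0.1, 94.6]
ft_force: [-0.6, 0.4, 0.8]
finger_gap: 0.132
```

play_rows --pt "0 0 0 0.17 1" --pt "0 0 0 0.17 1" --pt "0 0 0 0.17 1" --pt "0 0 0 0.17 1" --pt "0 0 0 0.17 1"

```text
time_s: 6.22
position: [0.5551, -0.1931, 0.1413]
orientation: [-180.0, 0.0, 45.9]
ft_force: [-0.1, -0.3, -0.7]
finger_gap: 0.134
```

play_rows --pt "0 0 0 0.163 1" --pt "0 0 0.006 0 1" --pt "0 0 0.006 0 1" --pt "0 0 0.006 0 1" --pt "0 0 0 0 1"

```text
time_s: 6.85
position: [0.5548, -0.1931, 0.1224]
orientation: [-179.9, 0.0, 36.9]
ft_force: [0.0, 0.5, -0.8]
finger_gap: 0.137
```

```bash
python3 -c "
from h import *
go(.5555,-.1934,.11,36.83)
c=cap('top');crop(c,310,155,450,285,5,'t5');d=cap('side');crop(d,300,190,420,310,6,'s5')
p=np.load('p.npy')
for n in (c,d): print(proj(n,np.array(readout.sense()['position'])))
"
```

```text
t 6.85 pos [ 0.5548 -0.1931  0.1224] rpy [-1.7992e+02  4.0000e-02  3.6860e+01] tool d mm [ 0.4  0.6 12.4] spin rad 0.0 F [ 0.05  0.49 -0.8 ] gap 0.137
[[347.55868401 243.42546525]]
[[349.20175298 238.33726139]]
```

View pics/t5.png

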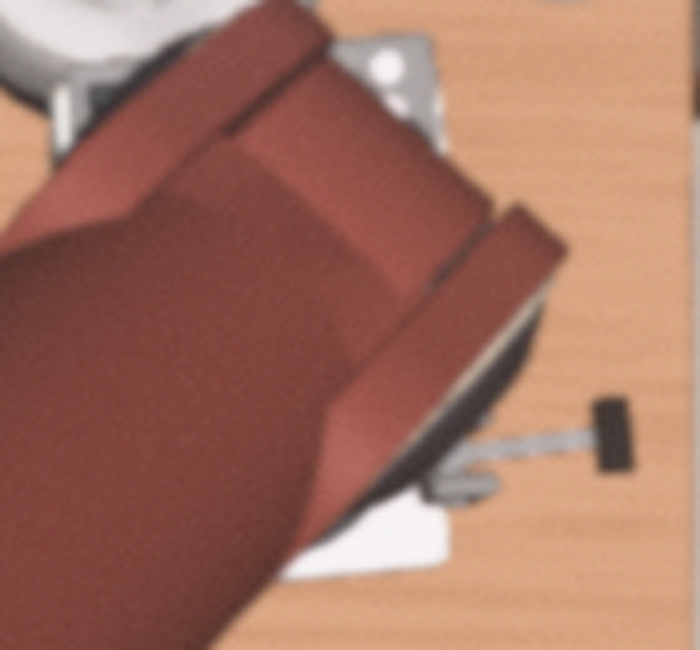

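View pics/s5.png

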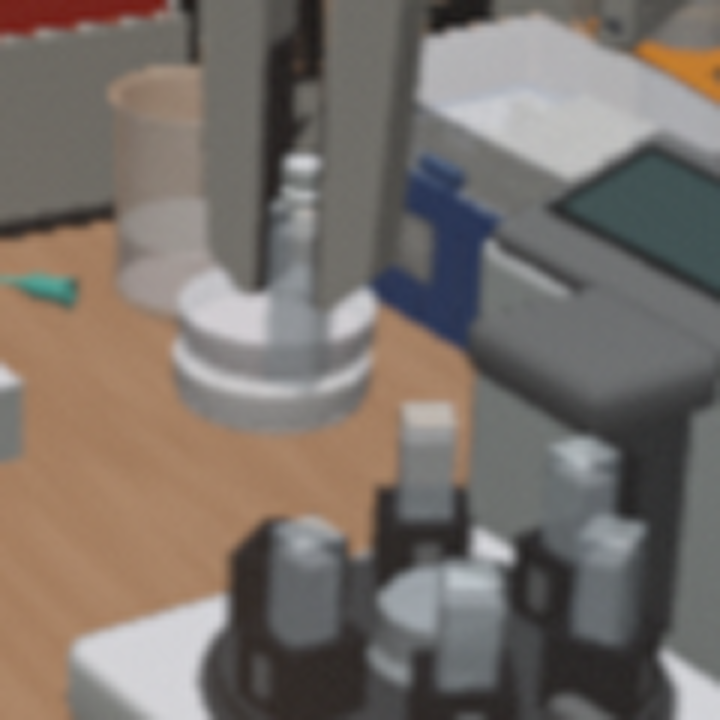

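```bash
python3 -c "
from h import *
d=cap('side')
s=readout.sense();P=np.array(s['position']);M=R.from_euler('xyz',s['orientation'],degrees=True).as_matrix()
u0,v0,u1,v1=330,195,370,265
im=cv2.resize(np.ascontiguousarray(d['frame'][v0:v1,u0:u1,::-1]),None,fx=8,fy=8,interpolation=cv2.INTER_CUBIC)
def pl(Q,col):
    q=(proj(d,Q)-[u0,v0]+.5)*8
    cv2.polylines(im,[q.astype(int).reshape(-1,1,2)],False,col,1)
ring=np.array([[5*np.cos(t),5*np.sin(t),0] for t in np.linspace(0,6.3,24)])/1000
for dz in (.0215,.0315): pl(P+ring+[0,0,dz],(0,255,0))
sq=np.array([(a,b,0) for a,b in((1,1),(1,-1),(-1,-1),(-1,1),(1,1))])*.00625
for dz in (-.0235,.0215): pl(P+(sq@M.T)+[0,0,dz],(0,0,255))
cv2.imwrite('pics/s6.png',im); print(P)
"
```

```text
[ 0.5554378  -0.19350064  0.12328261]
```

View pics/s6.png

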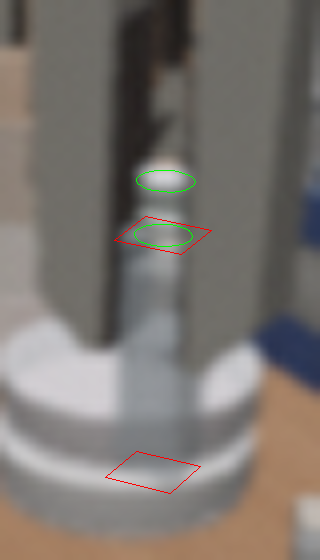

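play_rows --pt "0 0 0.012 0 1" --pt "0 0 0.012 0 1" --pt "0 0 0.01 0 1" --pt "0 0 0.005 0 1" --pt "0 0 0 0 1"

```text
time_s: 7.62
position: [0.5551, -0.1933, 0.0836]
orientation: [-180.0, 0.0, 36.8]
ft_force: [0.2, -0.1, -0.6]
finger_gap: 0.135
```

```bash
cat > ov.py <<'E'
from h import *
import sys
d=cap('side')
s=readout.sense();P=np.array(s['position']);M=R.from_euler('xyz',s['orientation'],degrees=True).as_matrix()
go(.5555,-.1934,.0595,36.83,s)
u0,v0,u1,v1=325,225,395,305
S=10
im=cv2.resize(np.ascontiguousarray(d['frame'][v0:v1,u0:u1,::-1]),None,fx=8,fy=8,interpolation=cv2.INTER_CUBIC)
cv2.imwrite(f'pics/{sys.argv[1]}.png',im)
E
python3 ov.py s7
```

```text
t 7.675 pos [ 0.5554 -0.1934  0.0841] rpy [1.800e+02 1.000e-02 3.683e+01] tool d mm [ 0.1  0.  24.6] spin rad -0.0 F [-0.04 -0.42 -0.17] gap 0.135
```

View pics/s7.png

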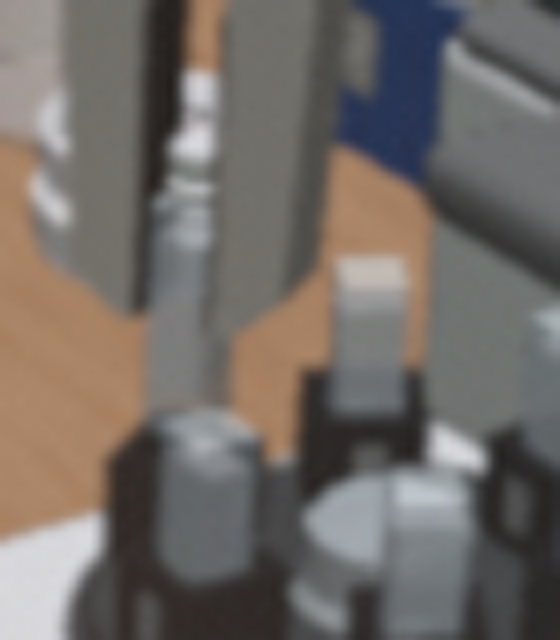

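play_rows --pt "0 0 0.002 0 1" --pt "0 0 0.002 0 1" --pt "0 0 0.002 0 1" --pt "0 0 0.0015 0 1" --pt "0 0 0 0 1"

```text
time_s: 8.3
position: [0.5553, -0.1933, 0.0765]
orientation: [-180.0, 0.0, 36.8]
ft_force: [0.4, 0.8, -0.7]
finger_gap: 0.133
```

play_rows --pt "0 0 0.002 0 1" --pt "0 0 0.002 0 1" --pt "0 0 0.002 0 1" --pt "0 0 0 0 1" --pt "0 0 0 0 1"

```text
time_s: 8.93
position: [0.5554, -0.1934, 0.0707]
orientation: [180.0, 0.0, 36.8]
ft_force: [-0.3, 0.1, 0.2]
finger_gap: 0.136
```

```bash
python3 ov.py s8
```

```text
t 8.975 pos [ 0.5554 -0.1934  0.0707] rpy [179.99   0.    36.83] tool d mm [ 0.1  0.1 11.2] spin rad 0.0 F [ 0.09 -0.03  0.1 ] gap 0.134
```

View pics/s8.png

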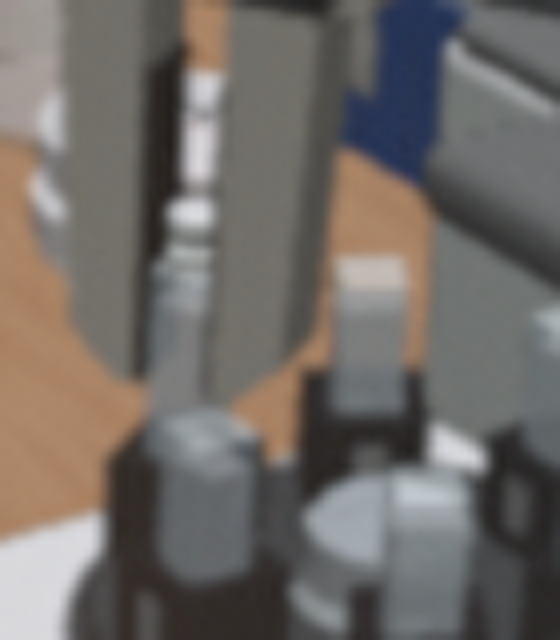

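play_rows --pt "0 0 0.003 0 1" --pt "0 0 0.003 0 1" --pt "0 0 0.002 0 1" --pt "0 0 0.001 0 1" --pt "0 0 0 0 1"

```text
time_s: 9.6
position: [0.5553, -0.1933, 0.0615]
orientation: [-180.0, 0.0, 36.8]
ft_force: [-1.1, -1.0, -0.5]
finger_gap: 0.133
```

play_rows --pt "0 0 0.001 0 1" --pt "0 0 0 0 1" --pt "0 0 0.001 0 1" --pt "0 0 0 0 1" --pt "0 0 0 0 1"

```text
time_s: 10.22
position: [0.5553, -0.1933, 0.0597]
orientation: [180.0, 0.0, 36.8]
ft_force: [-0.1, 0.4, -0.0]
finger_gap: 0.129
```

```bash
python3 ov.py s9
```

```text
t 10.275 pos [ 0.5553 -0.1933  0.0597] rpy [180.     0.    36.83] tool d mm [0.1 0.1 0.2] spin rad 0.0 F [-0.16  0.16  0.1 ] gap 0.13
```

View pics/s9.png

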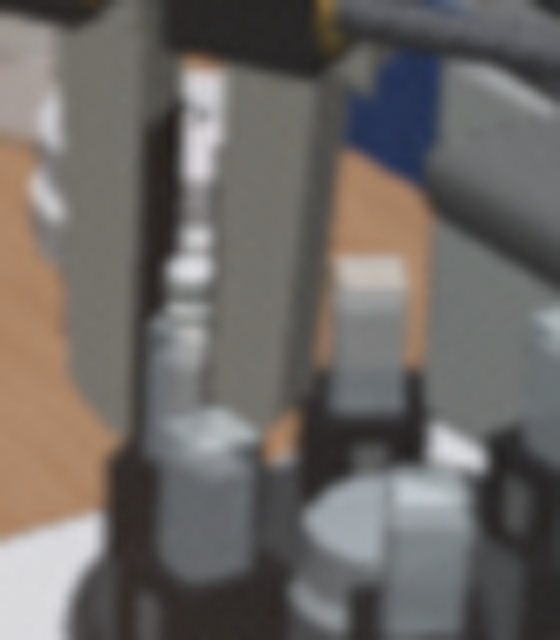

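play_rows --pt "0 0 0.0008 0 1" --pt "0 0 0 0 1" --pt "0 0 0 0 0.8" --pt "0 0 0 0 0.7" --pt "0 0 0 0 0.65"

```text
time_s: 10.9
position: [0.5552, -0.1933, 0.0586]
orientation: [-180.0, 0.0, 36.8]
ft_force: [-0.6, 0.2, 0.7]
finger_gap: 0.337
```

play_rows --pt "0 0 0 0 0.65" --pt "0 0 -0.01 0 0.65" --pt "0 0 -0.025 0 0.65" --pt "0 0 -0.04 0 0.65" --pt "0 0 -0.04 0 0.65"

```text
time_s: 11.52
position: [0.5553, -0.1934, 0.1756]
orientation: [180.0, 0.0, 36.8]
ft_force: [0.0, -0.7, -0.2]
finger_gap: 0.348
```

```bash
python3 -c "
from h import *
c=cap('side');crop(c,300,230,440,370,5,'s10')
# pressing target: bar
import numpy as np
T=lambda u,v:(310+u/5-.4,155+v/5-.4); S=lambda u,v:(300+u/5-.4,240+v/5-.4)
t=cap('top')
print(at_z(t,*(np.array(T(613,436))+[.7,-.2]),.065),at_z(c,*(np.array(S(603,442))+[-0.1,.6]),.065))
go(.5,-.35,.16,96)"
```

```text
[ 0.56978484 -0.35213476  0.065     ] [ 0.5707829  -0.35145889  0.065     ]
t 11.625 pos [ 0.558  -0.1954  0.1792] rpy [179.49  -0.3   36.81] tool d mm [-139.1   88.9   19.3] spin rad -1.033 F [ 0.48 -0.97  0.47] gap 0.354
```

View pics/s10.png

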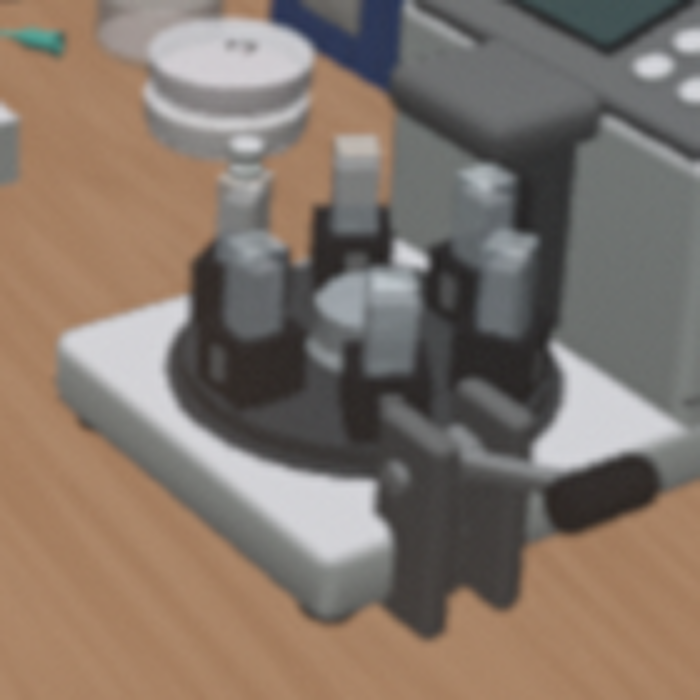

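```bash
python3 -c "
from h import *
go(.5705,-.3533,.095,96.8)
s=cap('side'); print('stopper proj', (proj(s,[.5555,-.1934,.091])-[300,230])*5)"
```

```text
t 11.625 pos [ 0.558  -0.1954  0.1792] rpy [179.49  -0.3   36.81] tool d mm [-85.  133.2  85. ] spin rad -1.047 F [ 0.48 -0.97  0.47] gap 0.354
stopper proj [[242.14636805 145.32193862]]
```

play_rows --pt "-0.0168 0.0274 0 0 0.8" --pt "-0.0168 0.0274 0 0 1" --pt "-0.0167 0.0274 0 0 1" --pt "-0.0167 0.0274 0 0 1" --pt "-0.0166 0.0275 0 0 1"

```text
time_s: 12.3
position: [0.5701, -0.3535, 0.1725]
orientation: [-179.8, 0.0, 36.8]
ft_force: [-1.2, -0.5, -0.6]
finger_gap: 0.007
```

play_rows --pt "0 0 0 -0.175 1" --pt "0 0 0 -0.175 1" --pt "0 0 0 -0.175 1" --pt "0 0 0 -0.175 1" --pt "0 0 0 -0.175 1"

```text
time_s: 12.92
position: [0.5699, -0.3525, 0.1724]
orientation: [-179.9, -0.1, 87.3]
ft_force: [0.2, -0.1, 0.2]
finger_gap: 0.002
```

play_rows --pt "0 0 0 -0.172 1" --pt "0 0 0.02 0 1" --pt "0 0 0.03 0 1" --pt "0 0 0.025 0 1" --pt "0 0 0 0 1"

```text
time_s: 13.55
position: [0.5685, -0.3515, 0.0955]
orientation: [-179.7, -0.3, 96.8]
ft_force: [-0.7, -0.7, 0.9]
finger_gap: 0.009
```

```bash
python3 -c "
from h import *
go(.5705,-.3533,.08,96.8)
c=cap('side');crop(c,360,220,460,340,6,'s11');c=cap('top');crop(c,310,155,450,285,5,'t11')"
```

```text
t 13.55 pos [ 0.5685 -0.3515  0.0955] rpy [-179.67   -0.28   96.82] tool d mm [-2.1  1.8 15.5] spin rad 0.0 F [-0.65 -0.72  0.89] gap 0.009
```

View pics/s11.png

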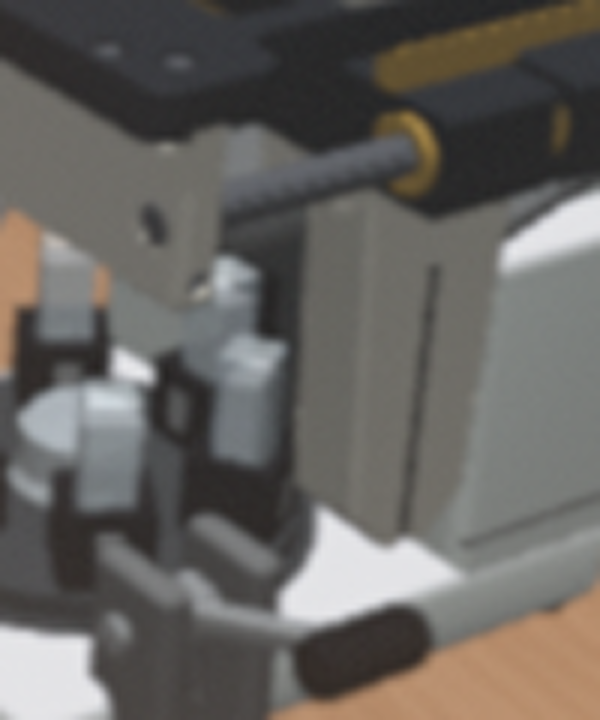

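View pics/t11.png

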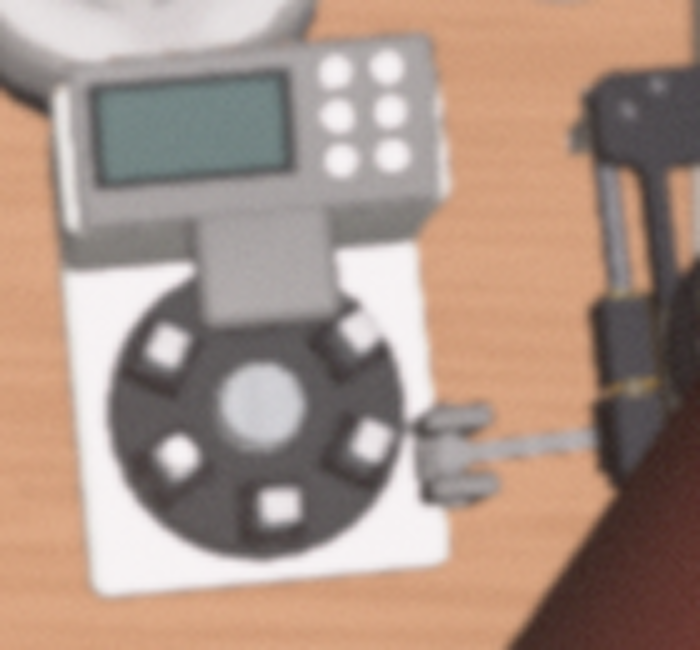

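play_rows --pt "0 0 0.007 0 1" --pt "0 0 0.007 0 1" --pt "0 0 0.005 0 1" --pt "0 0 0.002 0 1" --pt "0 0 0.002 0 1"

```text
time_s: 14.28
position: [0.5707, -0.3532, 0.0758]
orientation: [180.0, 0.0, 96.8]
ft_force: [-0.3, -0.2, 0.3]
finger_gap: 0.003
```

play_rows --pt "0 0 0.002 0 1" --pt "0 0 0.002 0 1" --pt "0 0 0.002 0 1" --pt "0 0 0.002 0 1" --pt "0 0 0.002 0 1"

```text
time_s: 14.9
position: [0.571, -0.3544, 0.0664]
orientation: [179.9, 0.1, 96.8]
ft_force: [0.4, -2.3, 3.2]
finger_gap: 0.003
```

play_rows --pt "0 0 0.002 0 1" --pt "0 0 0.002 0 1" --pt "0 0 0.002 0 1" --pt "0 0 0.002 0 1" --pt "0 0 0.002 0 1"

```text
time_s: 15.52
position: [0.571, -0.3535, 0.056]
orientation: [180.0, 0.1, 96.8]
ft_force: [1.0, -3.2, 5.2]
finger_gap: 0.004
```

```bash
python3 -c "
from h import *
go(.5705,-.3533,.044,96.8)
c=cap('side');crop(c,360,220,460,340,6,'s12');c=cap('top');crop(c,310,155,450,285,5,'t12')"
```

```text
t 15.525 pos [ 0.571  -0.3535  0.056 ] rpy [1.7996e+02 5.0000e-02 9.6820e+01] tool d mm [ 0.3 -0.4 12. ] spin rad 0.0 F [ 0.98 -3.23  5.22] gap 0.004
```

View pics/s12.png

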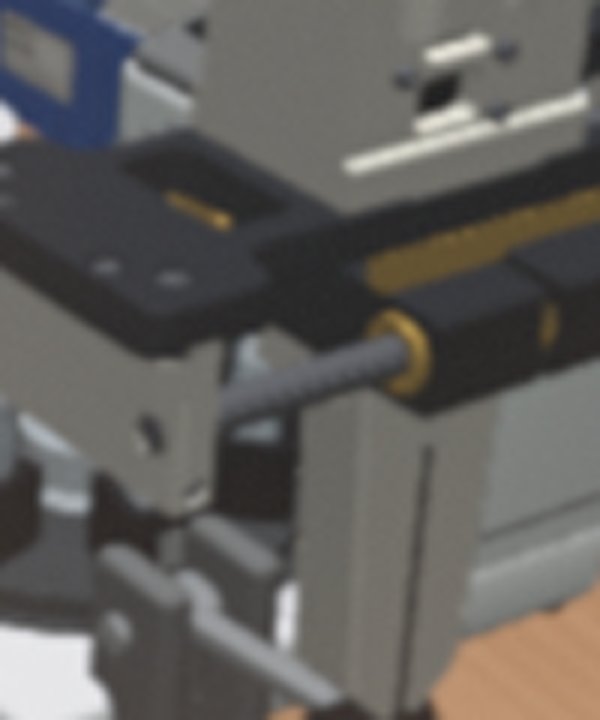

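View pics/t12.png

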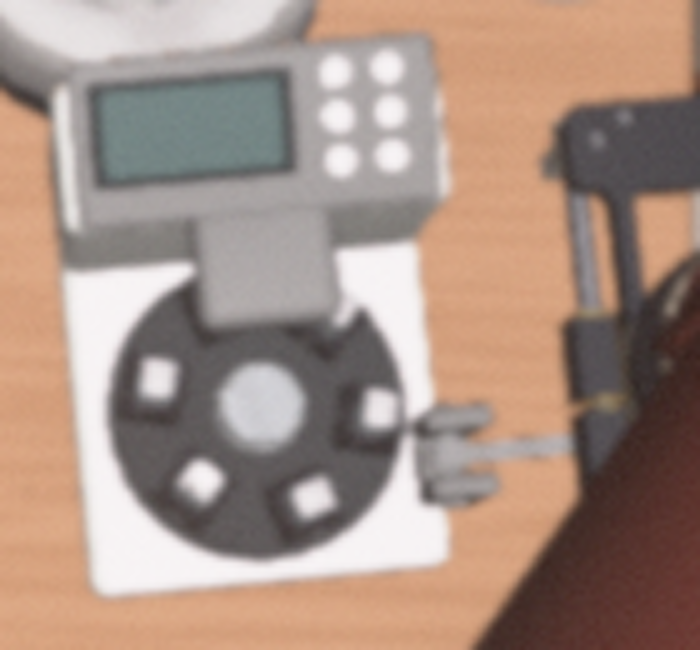

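play_rows --pt "0 0 0.002 0 1" --pt "0 0 0.002 0 1" --pt "0 0 0.002 0 1" --pt "0 0 0.002 0 1" --pt "0 0 0.002 0 1"

```text
time_s: 16.25
position: [0.5708, -0.3535, 0.0459]
orientation: [180.0, 0.0, 96.8]
ft_force: [0.8, -3.6, 4.4]
finger_gap: 0.007
```

play_rows --pt "0 0 0.001 0 1" --pt "0 0 0.001 0 1" --pt "0 0 0.001 0 1" --pt "0 0 0.001 0 1" --pt "0 0 0 0 1"

```text
time_s: 16.88
position: [0.5705, -0.3526, 0.0416]
orientation: [-180.0, -0.1, 96.8]
ft_force: [0.9, -3.6, 5.0]
finger_gap: 0.004
```

```bash
python3 -c "
from h import *
go(.5705,-.3533,.034,96.8)
c=cap('top');crop(c,310,155,450,285,5,'t13')"
```

```text
t 16.875 pos [ 0.5705 -0.3526  0.0416] rpy [-1.7997e+02 -6.0000e-02  9.6830e+01] tool d mm [-0.7 -0.1  7.6] spin rad 0.0 F [ 0.88 -3.61  5.03] gap 0.004
```

View pics/t13.png

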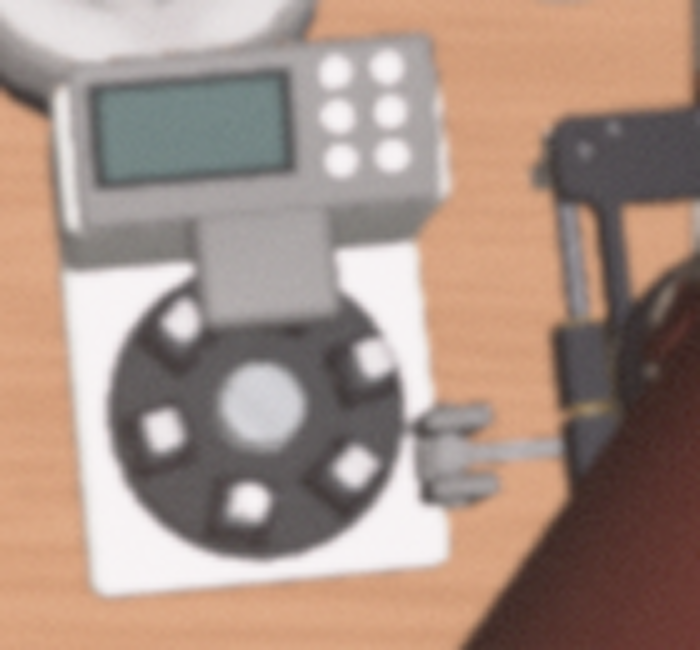

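play_rows --pt "0 0 0.001 0 1" --pt "0 0 0.001 0 1" --pt "0 0 0.001 0 1" --pt "0 0 0.001 0 1" --pt "0 0 0 0 1"

```text
time_s: 17.55
position: [0.5704, -0.3522, 0.0373]
orientation: [-180.0, -0.1, 96.8]
ft_force: [1.6, -1.7, 2.8]
finger_gap: 0.007
```

play_rows --pt "0 0 0.001 0 1" --pt "0 0 0.001 0 1" --pt "0 0 0.001 0 1" --pt "0 0 0 0 1" --pt "0 0 0 0 1"

```text
time_s: 18.18
position: [0.5704, -0.3521, 0.0356]
orientation: [-180.0, -0.1, 96.8]
ft_force: [-0.2, 0.7, 7.3]
finger_gap: 0.007
```

```bash
python3 -c "
from h import *
go(.5705,-.3533,.034,96.8)
c=cap('top');crop(c,310,155,450,285,5,'t14')"
```

```text
t 18.175 pos [ 0.5704 -0.3521  0.0356] rpy [-1.7997e+02 -1.1000e-01  9.6840e+01] tool d mm [-1.2 -0.1  1.6] spin rad 0.001 F [-0.25  0.71  7.33] gap 0.007
```

View pics/t14.png

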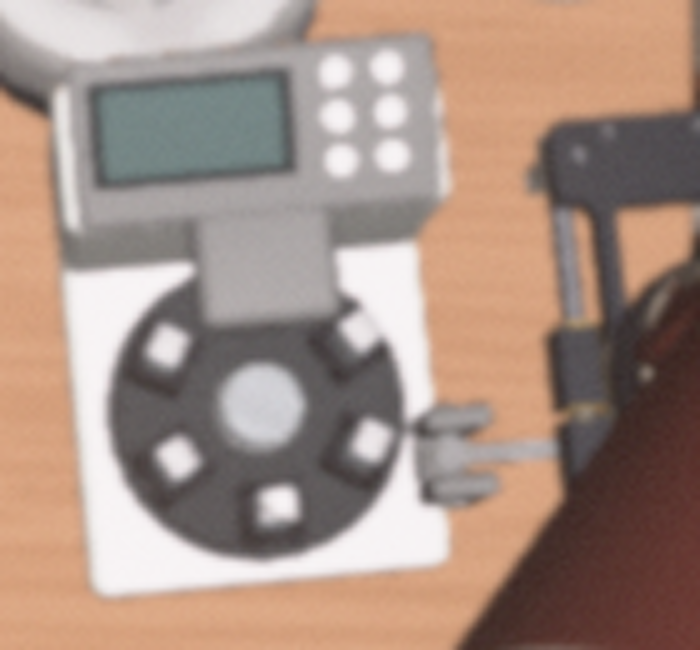

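play_rows --pt "0 0 -0.006 0 1" --pt "0 0 -0.011 0 1" --pt "0 0 -0.012 0 1" --pt "0 0 -0.012 0 1" --pt "0 0 -0.003 0 1"

```text
time_s: 18.85
position: [0.5707, -0.3537, 0.0799]
orientation: [180.0, 0.1, 96.8]
ft_force: [0.0, 0.2, -0.1]
finger_gap: 0.003
```

play_rows --pt "0 0 0 0 1" --pt "0 0 0 0 1" --pt "0 0 0 0 1" --pt "0 0 0 0 1" --pt "0 0 0 0 1"

```text
time_s: 19.48
position: [0.5705, -0.3531, 0.0787]
orientation: [-180.0, -0.0, 96.8]
ft_force: [0.4, -0.7, -0.5]
finger_gap: 0.008
```

```bash
python3 -c "
from h import *
go(.5705,-.3533,.078,96.8)
c=cap('top');crop(c,310,155,450,285,5,'t15');c=cap('side');crop(c,300,230,440,370,5,'s15')"
```

```text
t 19.475 pos [ 0.5705 -0.3531  0.0787] rpy [-1.7998e+02 -1.0000e-02  9.6820e+01] tool d mm [-0.2 -0.1  0.7] spin rad 0.0 F [ 0.35 -0.69 -0.51] gap 0.008
```

View pics/t15.png

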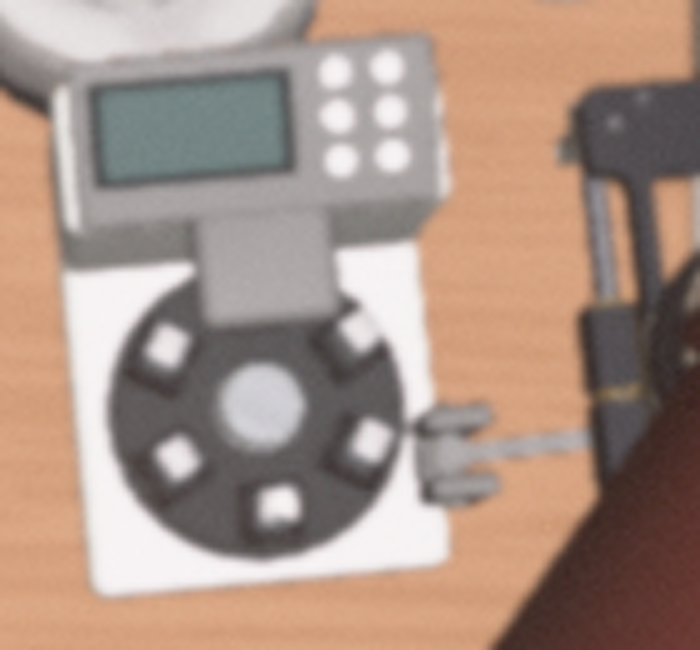

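View pics/s15.png

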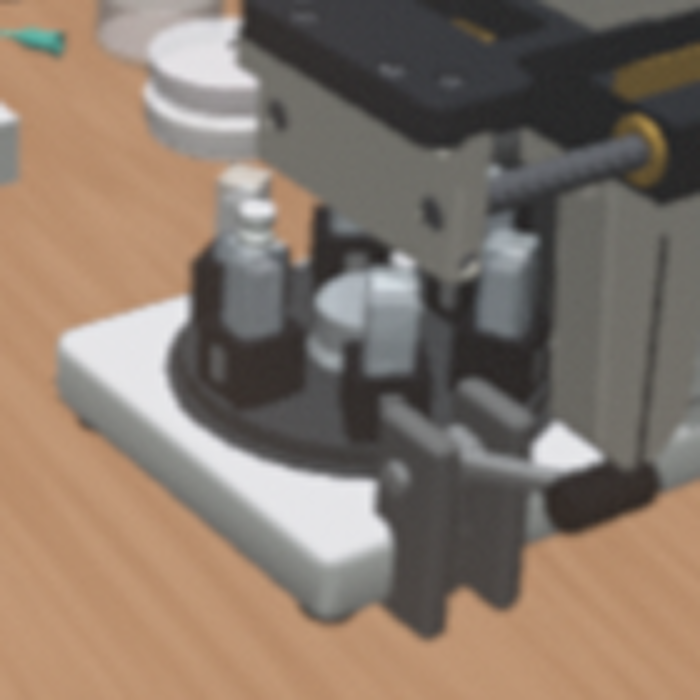

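play_rows --pt "0 0 0.005 0 1" --pt "0 0 0.002 0 1" --pt "0 0 0.002 0 1" --pt "0 0 0.002 0 1" --pt "0 0 0.002 0 1"

```text
time_s: 20.2
position: [0.5709, -0.3543, 0.0663]
orientation: [179.9, 0.1, 96.8]
ft_force: [0.3, -2.0, 2.3]
finger_gap: 0.009
```

play_rows --pt "0 0 0.002 0 1" --pt "0 0 0.002 0 1" --pt "0 0 0.002 0 1" --pt "0 0 0.002 0 1" --pt "0 0 0.002 0 1"

```text
time_s: 20.82
position: [0.571, -0.3536, 0.056]
orientation: [180.0, 0.1, 96.8]
ft_force: [0.5, -3.5, 4.5]
finger_gap: 0.005
```

play_rows --pt "0 0 0.002 0 1" --pt "0 0 0.002 0 1" --pt "0 0 0.002 0 1" --pt "0 0 0.002 0 1" --pt "0 0 0.002 0 1"

```text
time_s: 21.45
position: [0.5709, -0.3533, 0.0458]
orientation: [180.0, 0.0, 96.8]
ft_force: [1.6, -4.6, 4.8]
finger_gap: 0.003
```

play_rows --pt "0 0 0.002 0 1" --pt "0 0 0.002 0 1" --pt "0 0 0.001 0 1" --pt "0 0 0.001 0 1" --pt "0 0 0.001 0 1"

```text
time_s: 22.08
position: [0.5707, -0.3527, 0.0387]
orientation: [-180.0, -0.0, 96.8]
ft_force: [2.0, -2.2, 3.6]
finger_gap: 0.002
```

play_rows --pt "0 0 0.001 0 1" --pt "0 0 0.001 0 1" --pt "0 0 0.001 0 1" --pt "0 0 0.001 0 1" --pt "0 0 0 0 1"

```text
time_s: 22.7
position: [0.5703, -0.3516, 0.0354]
orientation: [-179.9, -0.2, 96.9]
ft_force: [-0.6, -0.1, 8.5]
finger_gap: 0.005
```

play_rows --pt "0 0 -0.006 0 1" --pt "0 0 -0.011 0 1" --pt "0 0 -0.012 0 1" --pt "0 0 -0.012 0 1" --pt "0 0 -0.003 0 1"

```text
time_s: 23.32
position: [0.5707, -0.3535, 0.0798]
orientation: [180.0, 0.0, 96.8]
ft_force: [-0.3, -0.4, 0.4]
finger_gap: 0.002
```

play_rows --pt "0 0 0 0 1" --pt "0 0 0 0 1" --pt "0 0 0 0 1" --pt "0 0 0 0 1" --pt "0 0 0 0 1"

```text
time_s: 23.95
position: [0.5706, -0.3531, 0.0787]
orientation: [-180.0, -0.0, 96.8]
ft_force: [0.4, -0.4, 1.1]
finger_gap: 0.001
```

```bash
python3 -c "
from h import *
go(.5705,-.3533,.078,96.8)
c=cap('side');crop(c,300,230,440,370,5,'s16')"
```

```text
t 23.95 pos [ 0.5706 -0.3531  0.0787] rpy [-179.99   -0.     96.82] tool d mm [-0.1 -0.1  0.7] spin rad 0.0 F [ 0.37 -0.45  1.14] gap 0.001
```

View pics/s16.png

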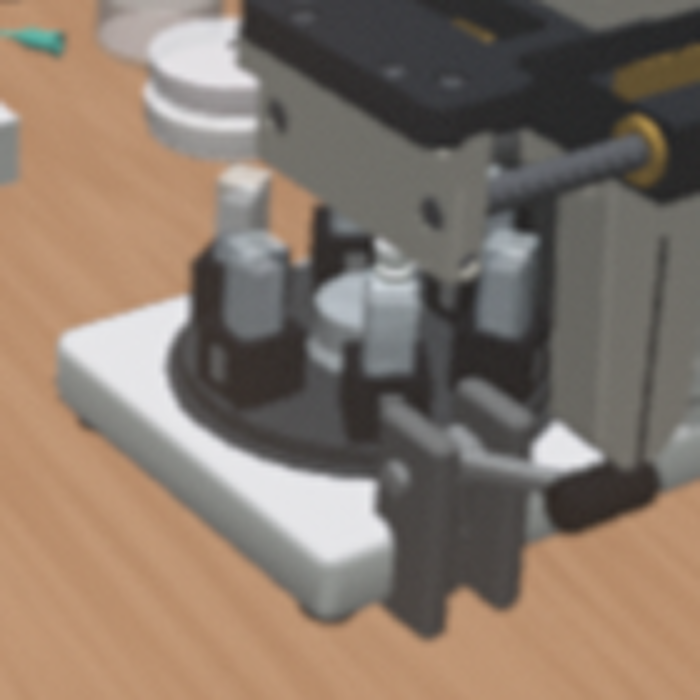

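play_rows --pt "0 0 0.005 0 1" --pt "0 0 0.002 0 1" --pt "0 0 0.002 0 1" --pt "0 0 0.002 0 1" --pt "0 0 0.002 0 1"

```text
time_s: 24.62
position: [0.5709, -0.3543, 0.0663]
orientation: [179.9, 0.1, 96.8]
ft_force: [0.4, -1.9, 2.7]
finger_gap: 0.009
```

play_rows --pt "0 0 0.002 0 1" --pt "0 0 0.002 0 1" --pt "0 0 0.002 0 1" --pt "0 0 0.002 0 1" --pt "0 0 0.002 0 1"

```text
time_s: 25.25
position: [0.571, -0.3535, 0.056]
orientation: [180.0, 0.1, 96.8]
ft_force: [0.3, -3.0, 4.7]
finger_gap: 0.004
```

play_rows --pt "0 0 0.002 0 1" --pt "0 0 0.002 0 1" --pt "0 0 0.002 0 1" --pt "0 0 0.002 0 1" --pt "0 0 0.002 0 1"

```text
time_s: 25.88
position: [0.5708, -0.3532, 0.0458]
orientation: [180.0, 0.0, 96.8]
ft_force: [0.2, -3.3, 5.0]
finger_gap: 0.004
```

play_rows --pt "0 0 0.002 0 1" --pt "0 0 0.002 0 1" --pt "0 0 0.001 0 1" --pt "0 0 0.001 0 1" --pt "0 0 0.001 0 1"

```text
time_s: 26.5
position: [0.5707, -0.3527, 0.0387]
orientation: [-180.0, -0.0, 96.8]
ft_force: [1.5, -2.1, 3.2]
finger_gap: 0.005
```

play_rows --pt "0 0 0.001 0 1" --pt "0 0 0.001 0 1" --pt "0 0 0.001 0 1" --pt "0 0 0.001 0 1" --pt "0 0 0 0 1"

```text
time_s: 27.12
position: [0.5703, -0.3517, 0.0354]
orientation: [-179.9, -0.2, 96.8]
ft_force: [-0.3, 0.4, 7.9]
finger_gap: 0.002
```

play_rows --pt "0 0 -0.006 0 1" --pt "0 0 -0.011 0 1" --pt "0 0 -0.012 0 1" --pt "0 0 -0.012 0 1" --pt "0 0 -0.003 0 1"

```text
time_s: 27.75
position: [0.5707, -0.3535, 0.0799]
orientation: [180.0, 0.1, 96.8]
ft_force: [-0.9, 0.2, 0.4]
finger_gap: 0.004
```

play_rows --pt "0 0 0 0 1" --pt "0 0 0 0 1" --pt "0 0 0 0 1" --pt "0 0 0 0 1" --pt "0 0 0 0 1"

```text
time_s: 28.38
position: [0.5706, -0.3531, 0.0787]
orientation: [-180.0, -0.0, 96.8]
ft_force: [0.6, -1.2, 0.1]
finger_gap: 0.003
```

```bash
python3 -c "
from h import *
go(.5705,-.3533,.078,96.8)
c=cap('side');crop(c,300,230,440,370,5,'s17');c=cap('top');crop(c,310,155,450,285,5,'t17')"
```

```text
t 28.375 pos [ 0.5706 -0.3531  0.0787] rpy [-179.99   -0.     96.82] tool d mm [-0.2 -0.1  0.7] spin rad 0.0 F [ 0.6  -1.23  0.1 ] gap 0.003
```

View pics/s17.png

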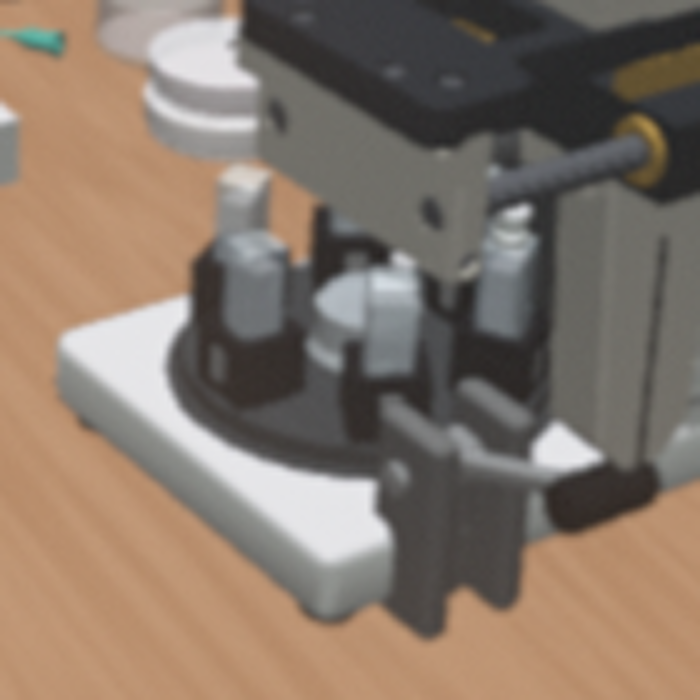

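View pics/t17.png

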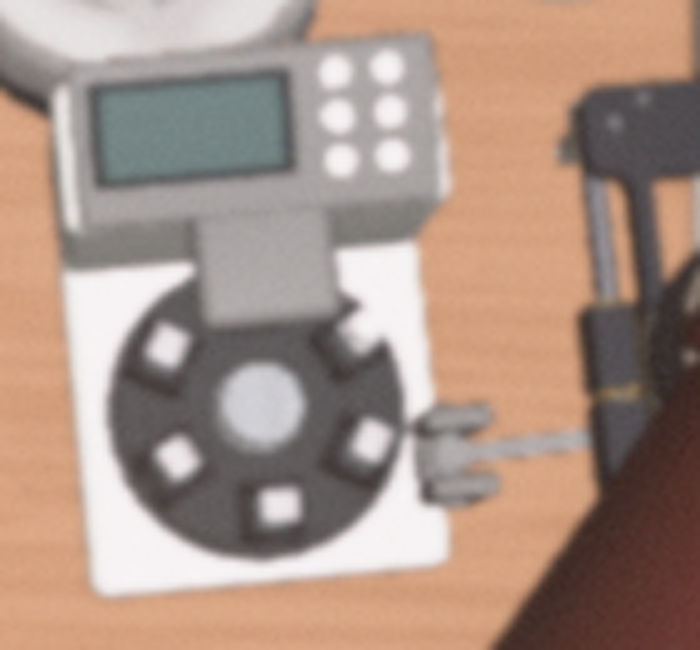

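Stoppered cuvette now one cell short of the canopy (stopper at side crop (512,215); top crop (365,325)). Last click.

play_rows --pt "0 0 0.005 0 1" --pt "0 0 0.002 0 1" --pt "0 0 0.002 0 1" --pt "0 0 0.002 0 1" --pt "0 0 0.002 0 1"

```text
time_s: 29.1
position: [0.5709, -0.3543, 0.0663]
orientation: [179.9, 0.1, 96.8]
ft_force: [0.0, -2.8, 3.5]
finger_gap: 0.003
```

play_rows --pt "0 0 0.002 0 1" --pt "0 0 0.002 0 1" --pt "0 0 0.002 0 1" --pt "0 0 0.002 0 1" --pt "0 0 0.002 0 1"

```text
time_s: 29.72
position: [0.571, -0.3536, 0.0561]
orientation: [179.9, 0.1, 96.8]
ft_force: [0.1, -3.5, 4.8]
finger_gap: 0.001
```

play_rows --pt "0 0 0.002 0 1" --pt "0 0 0.002 0 1" --pt "0 0 0.002 0 1" --pt "0 0 0.002 0 1" --pt "0 0 0.002 0 1"

```text
time_s: 30.35
position: [0.5708, -0.3533, 0.0458]
orientation: [180.0, 0.0, 96.8]
ft_force: [1.4, -3.8, 4.9]
finger_gap: 0.003
```

play_rows --pt "0 0 0.002 0 1" --pt "0 0 0.002 0 1" --pt "0 0 0.001 0 1" --pt "0 0 0.001 0 1" --pt "0 0 0.001 0 1"

```text
time_s: 30.98
position: [0.5707, -0.3527, 0.0387]
orientation: [-180.0, -0.0, 96.8]
ft_force: [1.5, -3.3, 3.1]
finger_gap: 0.009
```

play_rows --pt "0 0 0.001 0 1" --pt "0 0 0.001 0 1" --pt "0 0 0.001 0 1" --pt "0 0 0.001 0 1" --pt "0 0 0 0 1"

```text
time_s: 31.6
position: [0.5703, -0.3516, 0.0354]
orientation: [-179.9, -0.2, 96.9]
ft_force: [-0.4, 0.3, 8.8]
finger_gap: 0.007
```

play_rows --pt "0 0 -0.006 0 1" --pt "0 0 -0.011 0 1" --pt "0 0 -0.012 0 1" --pt "0 0 -0.012 0 1" --pt "0 0 -0.003 0 1"

```text
time_s: 32.22
position: [0.5707, -0.3535, 0.0798]
orientation: [180.0, 0.0, 96.8]
ft_force: [0.3, -0.6, -0.0]
finger_gap: 0.008
```

play_rows --pt "0 0 -0.02 0 1" --pt "0 0 -0.04 0 1" --pt "0 0 -0.05 0 1" --pt "0 0 -0.03 0 1" --pt "0 0 0 0 1"

```text
time_s: 32.85
position: [0.5715, -0.3543, 0.2216]
orientation: [179.8, 0.2, 96.8]
ft_force: [-0.8, 0.0, -0.3]
finger_gap: 0.002
```

play_rows --pt "-0.03 0 0 0 1" --pt "-0.03 0 0 0 1" --pt "0 0 0 0 1" --pt "0 0 0 0 1" --pt "0 0 0 0 1"

```text
time_s: 33.48
position: [0.5782, -0.4108, 0.2184]
orientation: [-180.0, -0.1, 96.9]
ft_force: [0.1, 0.9, -0.8]
finger_gap: 0.008
```

```bash
python3 -c "
from h import *
go(.5705,-.3533,.078,96.8)
c=cap('side','side_f');crop(c,300,230,440,370,5,'s18');c=cap('top','top_f');crop(c,310,155,450,285,5,'t18')"
```

```text
t 33.475 pos [ 0.5782 -0.4108  0.2184] rpy [-1.7999e+02 -1.1000e-01  9.6930e+01] tool d mm [ 57.8  -0.7 140.5] spin rad 0.002 F [ 0.08  0.92 -0.8 ] gap 0.008
```

View pics/s18.png

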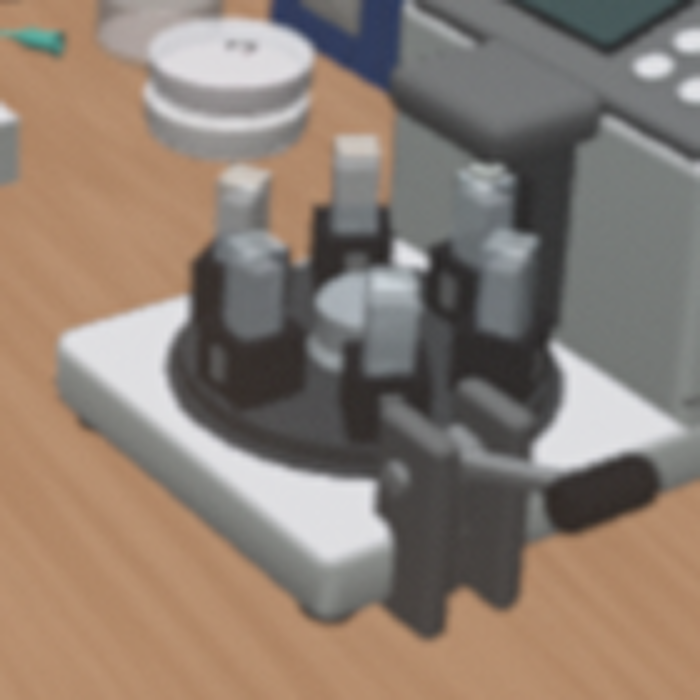

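View pics/t18.png

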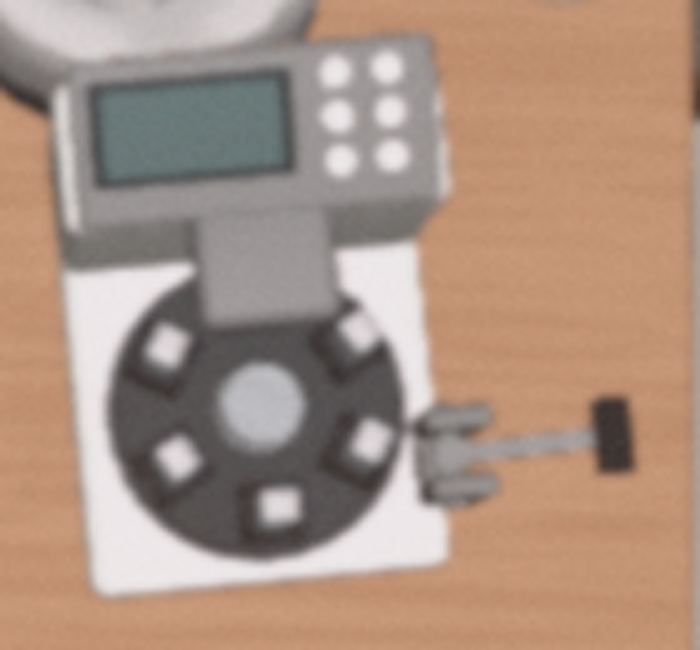

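```bash
python3 -c "
from h import *
c=cap('side');crop(c,250,215,320,275,10,'s19')"
```

```text
(no output)
```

View pics/s19.png

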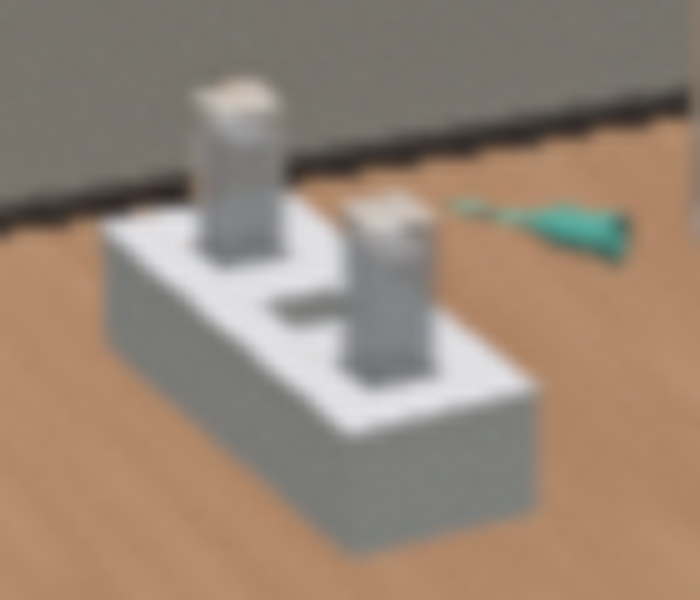

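```bash
python3 -c "
from workcell import close_job
print(close_job())"
```

```text
the job is handed in; nothing more can be done
None
```

I moved the stoppered cuvette from the middle of the rack into the turret's empty cell. Four full lever clicks then brought it under the canopy. The job was handed in at about 34 s of the 72 s allowed.

- **Placing:** the cuvette went into the cell without any clear contact force. I let it go about 1 mm or less above the bottom, and its stopper height in the side picture afterwards matched fully down.
- **Lever:** in all four presses the force eased at the click and the stop came in at 7 to 9 N. I lifted off fully between presses, and the highest force I read was about 9 N.
- **Last pictures:**
  - The cuvette's cell stands in the light path. Its stopper is mostly hidden by the canopy, so this final position rests on the turret layout and the four clicks, each followed by a picture.
  - The lever is back up and the arm is clear of everything.
  - Both open cuvettes are still in the rack where they were.

No check failed or disagreed. I could not measure the cuvette's tilt or its exact centring under the canopy.

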